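Drawing a clock backplate from under the drying bridge and seating it on its assembly pins

ROBOT

A 7-joint arm with a two-finger parallel gripper is mounted at the origin on the work surface. World frame = base frame: x ahead of the robot, y to its left, z up, the work surface at z = 0. Lengths are in mm, angles in degrees, forces in N, time in s.
With the tool pointing down it reaches from about 375 to 925 mm from the base axis. Payload 3.1 kg.
Tool frame: the origin (TCP) lies at the very end of the fingers, on their centre line; the grasp point (between the pads) lies 19 mm behind it; z points along the fingers, y is the line along which they close (so a half turn about z gives the same grasp; the last joint's range is limited). The gripper opens to 85 mm and grips with 20 to 120 N. Pads are 22 mm wide; open, the fingers measure 114 mm over their backs; the gripper's body (76 mm by 85 mm) begins 54 mm behind the grasp point. The pads swing forward as they close: fully open they stand 13 mm farther back than shut.
Start: joints at [-5.604, 21.939, 2.515, 91.553, -1.026, 66.532, -2.859], TCP at [650.002, 0.022, 231.269] pointing down, gripper open.
Joint ranges: [-149.38, 149.38], [-23.57, 123.04], [-84.95, 90], [0, 143.3], [-89.99, 269.99], [3.08, 112.72], [-163.45, 163.45]. Speed limits (degrees/s): [159.86, 159.86, 180, 180, 180, 180, 180].

INTERFACE

Orientations are given as [roll, pitch, yaw] about the fixed x, y, z axes, in that order (R = Rz(yaw) Ry(pitch) Rx(roll)).
In Python, from rig import telemetry, cams, robot gives the robot as it stands.
- The arm moves only by the tool play_rows, never from a script. Its argument "deltas" is a list of rows, each a list of 5 numbers: the shift along the tool's x, y, z in mm, then the turn about the tool's z in rad, then the opening, from -1 (shut) to 1 (fully open). In form: [[dx, dy, dz, twist, grip], ...]. A call has exactly 10 rows; each row is the pose to reach, as a shift and turn from the pose commanded when the call began, along the tool's axes at that moment; what a row does not reach only later rows make up. A row lasts 1/10 s, in which the tool goes at most 50 mm and 8.59 degrees, less where a joint would pass 70% of its speed; a pose out of reach is approached as far as the arm can. A call with a gripper value outside its range is refused whole. The fingers move at their own pace and stop on an object; "grip_force" is the grip in N (left out, the last holds). Time passes only in rows, so rows that repeat a pose let the fingers close, or fill a call up. It gives the time, the measured TCP pose, the force, the opening and the grip force at its end, in the units of the state.
- telemetry.sense(): the state, without advancing time (a new reading comes with each control period).
- cams.grab_frame(name): name is "scene" or "side" or "wrist"; returns the picture (480x640x3 uint8, red, green, blue); there is no depth.
- cams.camera_info(name): a dict with "camera_matrix" (3x3 intrinsics, pixels), "distortion" ([k1, k2, p1, p2, k3] as OpenCV has them; the pictures are not rectified), "T" (4x4, takes a point from camera to world coordinates). Camera axes: x right, y up, looking along -z (the intrinsics and any distortion apply to the point x, -y, -z); pixel columns grow to the right and rows downward; lengths in mm; the calibration is good to about 2 mm. A picture is of the moment at which its call begins: read the wrist's pose just before it. camera_info takes no time and is no camera call; for the wrist camera it gives the pose at the moment of the call.
- robot.sign_off(): hands the job in; it is judged then, once.
The state is a dict: "t": time; "joint_positions": joint angles; "joint_velocities": joint speeds; "tau": joint torques, N m; "eef_pos": TCP position; "orientation": TCP orientation; "contact_force": force on the tool from outside, world axes, zero at the start; "torque": the same for the moment, N m; "grip_width": finger opening in mm; "gripper_force": force on a finger pad.
Only numpy, scipy, OpenCV 4.12 (cv2) and the standard library are available. Lean on these libraries where they do the work, as an engineer would, in place of code of your own. Each camera call takes 0.05 s, during which the arm holds its last target. There are 200 camera calls.

TASK

The washed brass clock backplate lies half hidden under the drying bridge of the washing tray, only its tail showing. Draw it out onto the open tray floor and let go of it there, then take it up again and lower it over the two pins of the assembly stand until it rests flush, the large hole on the large pin, without dropping it or disturbing the jar, brush holder, wheel and bezel.

Things in the scene. Friction and masses are not known exactly. Their poses are not given: they have to be found in the camera images.
- backplate: Loose brass plate, 0.75 kg: body 130 (x) x 100 (y) x 8 mm thick, plus a tail 36 mm wide, 8 mm thick, from the +x edge out to x = +135. A dark wooden grip block stands on top at x = +10, y = 0. Through holes: large at x = +48, y = +25, small at x = -48, y = -25. Origin: centre of the body's underside; x to the tail, z up. Body too wide to grip: grip the tail or block across its width.
- handle (a point): Centre of the top of the wooden grip block (38 mm above the plate's underside); axes as the backplate's. The block is 44 mm along x, 22 mm along y, 30 mm tall.
- tail (a point): Point on top of the backplate's tail, 23 mm from the tail's tip, 8 mm above the underside; axes as the backplate's.
- big_hole (a point): Centre of the large hole (18.5 mm) at the plate's underside.
- small_hole (a point): Centre of the small hole (13.5 mm) at the plate's underside.
- tray: Fixed tin-lined mahogany tray, 280 (x) x 420 (y) mm, walls 12 mm thick, 30 mm high, floor 12 mm above the table. Origin: centre of its underside. A mahogany drying bridge covers y = +50 to +205, underside 63, top 71 mm above the table. The -y half is open, but for a brass funnel (radius 24 mm, 30 mm high) in the drain at x = +98, y = -165.
- bridge_edge (a point): Middle of the drying bridge's front edge, on its top (71 mm above the table); axes as the tray's: +y points in under the bridge, -y out over the open floor.
- stand: Fixed assembly stand, 150 (x) x 120 (y) mm, steel top 30 mm above the table. Origin: centre of its underside; axes are those of the seated backplate (whose tail then overhangs the +x side).
- big_pin (a point): Foot of the large locating pin on the stand's top: 16 mm in diameter, 20 mm tall, the upper 8 mm tapering to 6.4 mm; at x = +48, y = +25 of the stand.
- small_pin (a point): Foot of the small locating pin on the stand's top: 11 mm in diameter, 20 mm tall, the upper 8 mm tapering to 4.4 mm; at x = -48, y = -25 of the stand.
- wheel: Bystander: toothed brass clock wheel, 95 mm across, 8 mm thick, lying loose on top of the drying bridge towards its back. Origin: centre of its underside.
- bezel: Bystander: bronze ring, 120 mm across, 12 mm tall, loose on the table. Origin: centre of its underside.
- jar: Bystander: green glass jar, 70 mm in diameter, 120 mm tall. Origin: centre of its underside.
- brush_holder: Bystander: nickel cup 68 mm in diameter, 90 mm tall, with brushes standing up to 190 mm. Origin: centre of its underside.

How it is judged:
By the outcome, as a careful person would: the job done as asked, in the order asked, and still so for the second after the job is handed in, with the robot touching nothing.
It also fails if it takes over 58 s, if anything falls off the work surface, if the arm or the gripper's body presses on something with over 40 N, if the wrist force passes 120 N, or if a joint passes its speed limit or range.

## Working session

There is one attempt and no reset: what is moved stays moved. The work goes in short steps, Python scripts to look and compute and a tool call to move; the robot and the scene stay as the last step left them, time stands still between calls to the robot, and variables do not carry over. Pictures are saved under pics/ and viewed, at most 10 in all, crops included, and the job is handed in when it is done.

Besides the shell and the picture viewer there is one more tool, called after "Emit:" as a command line: name --pt "numbers of a row" for each row, then --argument value for the rest. play_rows: Moves the arm, as the interface text tells. Its arguments: {"type":"object","properties":{"deltas":{"type":"array"},"grip_force":{"type":"number"}},"required":["deltas"]}

```bash
mkdir -p pics; ls
python3 - <<'E'
from rig import telemetry,cams
import cv2,numpy as np
s=telemetry.sense();print(s)
for n in ["scene","side","wrist"]:
    i=cams.camera_info(n);print(n,np.round(i["camera_matrix"],1).tolist(),i["distortion"],np.round(i["T"],3).tolist())
    cv2.imwrite(f"pics/{n}0.png",cams.grab_frame(n)[:,:,::-1])
E
```

```text
pics
{'t': 0.0, 'joint_positions': array([-5.60258743, 21.99303933,  2.51167426, 91.65133586, -1.02623518,
       66.53217361, -2.86054214]), 'joint_velocities': array([-0.07686386, -0.07033703, -0.05531183, -0.01601457, -0.02350022,
       -0.0926823 ,  0.00439213]), 'tau': array([-8.41360106e-04, -4.33466363e+01,  1.02427706e+00, -2.49513745e+01,
        1.06121189e-02,  1.12996699e-02, -5.17373280e-06]), 'eef_pos': array([ 6.49032146e+02, -1.68821557e-02,  2.29856718e+02]), 'orientation': array([-1.79846140e+02,  7.79731891e-03,  9.00017000e+01]), 'contact_force': array([0.55989386, 0.62732089, 0.27104675]), 'torque': array([-0.04132436,  0.00193813,  0.01705177]), 'gripper_force': 0.0, 'grip_width': 85.69546360288471}
scene [[460.0, 0.0, 324.9], [0.0, 460.0, 241.0], [0.0, 0.0, 1.0]] [-0.00609838  0.          0.          0.          0.        ] [[-0.593, -0.534, 0.603, 1163.939], [0.805, -0.4, 0.438, 400.669], [0.007, 0.745, 0.667, 681.457], [0.0, 0.0, 0.0, 1.0]]
side [[580.4, 0.0, 319.2], [0.0, 580.4, 249.4], [0.0, 0.0, 1.0]] [-0.04839064  0.          0.          0.          0.        ] [[0.933, 0.27, -0.237, 293.529], [-0.359, 0.723, -0.59, -745.756], [0.012, 0.636, 0.772, 1059.127], [0.0, 0.0, 0.0, 1.0]]
wrist [[388.6, 0.0, 320.1], [0.0, 388.6, 239.2], [0.0, 0.0, 1.0]] [-0.05335817  0.          0.          0.          0.        ] [[1.0, 0.001, 0.002, 648.778], [-0.001, 0.948, 0.319, 82.831], [-0.001, -0.319, 0.948, 373.416], [0.0, 0.0, 0.0, 1.0]]
```

View pics/scene0.png

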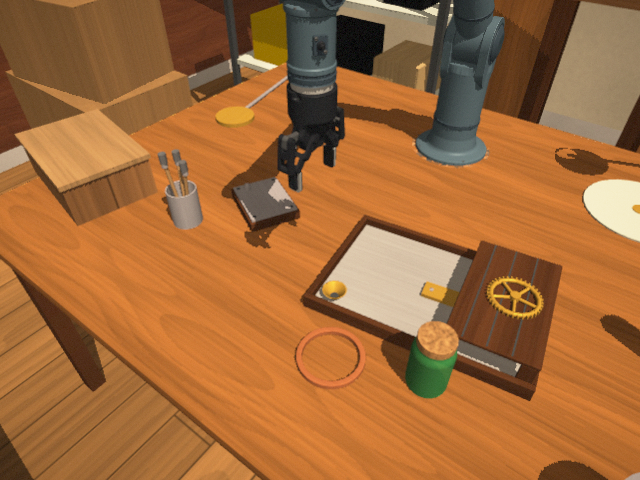

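View pics/side0.png

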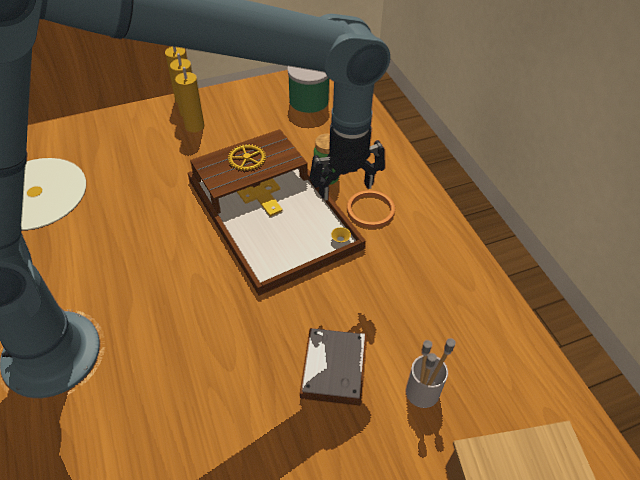

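The scene picture shows the tray (bridge on its left/+y side, tail at about (437,293)), the funnel at (333,289), jar (432,360), bezel (330,357), brush holder (184,205) and stand (266,201). In the side picture the tail is at (272,208), the body in shade at (259,190), and the stand at (335,365). Next come zoomed crops and the wrist view.

```bash
cat > h.py <<'E'
import numpy as np,cv2
from rig import telemetry,cams
def info(n):
    i=cams.camera_info(n);return np.array(i["camera_matrix"]),np.array(i["distortion"],float),np.array(i["T"])
def proj(c,P):
    K,D,T=c;P=np.atleast_2d(P).astype(float);q=(P-T[:3,3])@T[:3,:3];q=q*[1,-1,-1]
    return cv2.projectPoints(q,np.zeros(3),np.zeros(3),K,D)[0].reshape(-1,2)
def back(c,uv,z):
    K,D,T=c;uv=np.atleast_2d(uv).astype(float)
    n=cv2.undistortPoints(uv[:,None],K,D).reshape(-1,2)
    d=np.c_[n[:,0],-n[:,1],-np.ones(len(n))]@T[:3,:3].T
    s=(z-T[2,3])/d[:,2];return T[:3,3]+d*s[:,None]
def body(pts,x,y,yaw):
    a=np.radians(yaw);p=np.atleast_2d(pts).astype(float);c,s=np.cos(a),np.sin(a)
    return np.c_[x+c*p[:,0]-s*p[:,1],y+s*p[:,0]+c*p[:,1],p[:,2]]
E
python3 - <<'E'
import cv2,numpy as np
s=cv2.imread("pics/side0.png")
a=cv2.resize(s[120:300,180:400],None,fx=3,fy=3,interpolation=3)
b=cv2.resize(s[315:410,290:380],None,fx=5,fy=5,interpolation=3)
cv2.imwrite("pics/c1.png",a)
cv2.imwrite("pics/c2.png",b)
E
```

```text
(no output)
```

View pics/wrist0.png

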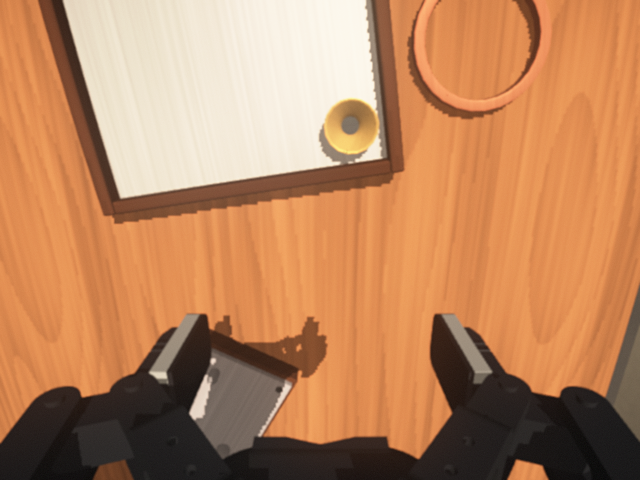

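View pics/c1.png

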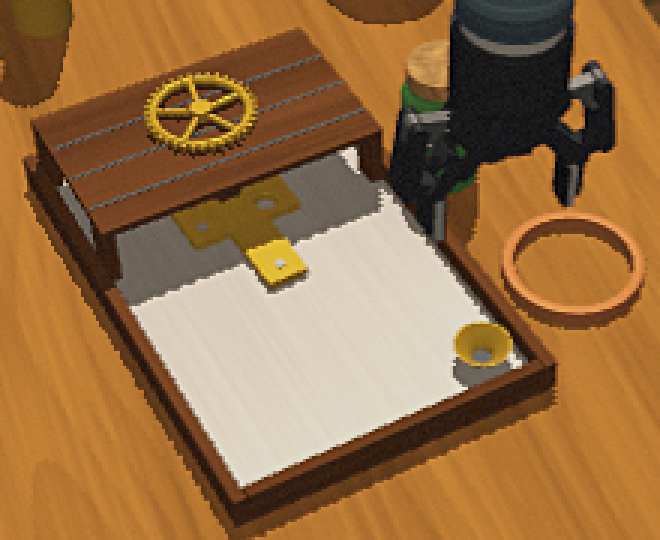

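Run:
```python
from h import *
np.set_printoptions(suppress=True,precision=1)
c=info("side");w=info("wrist")
f=lambda L:np.array(L)/3.+[180,120]-1/3.
print("bridge",back(c,f([(105,235),(382,158),(32,123),(303,30)]),71))
print("tail corners",back(c,f([(246,247),(289,237),(308,268),(270,285)]),20),"dot",back(c,f([(280,263)]),20))
print("bighole/other",back(c,f([(265,203),(204,226)]),20))
print("tray side",back(c,f([(555,362),(237,500),(27,160)]),30))
print("tray wrist",back(w,[(112,213),(402,170)],30))
print("funnel w",back(w,[(351,126)],42),"bezel w",back(w,[(482,45)],12))
s=info("scene")
print("jar",back(s,[(436,335)],120),"brush",back(s,[(182,190)],90), "bezel",back(s,[(331,357)],6),"wheel",back(s,[(516,298)],79))
```

```text
bridge [[420.6 243.8  71. ]
 [657.  250.6  71. ]
 [396.  393.7  71. ]
 [648.6 430.2  71. ]]
tail corners [[533.  240.6  20. ]
 [570.  239.1  20. ]
 [573.4 200.   20. ]
 [538.4 192.8  20. ]] dot [[553.7 213.4  20. ]]
bighole/other [[563.6 284.5  20. ]
 [507.4 276.2  20. ]]
tray side [[718.2  29.   30. ]
 [448.  -10.6  30. ]
 [385.6 396.1  30. ]]
tray wrist [[455.4  -6.9  30. ]
 [720.7  31.8  30. ]]
funnel w [[673.9  69.7  42. ]] bezel w [[787.3 136.9  12. ]]
jar [[726.5 289.5 120. ]] brush [[ 682.6 -338.3   90. ]] bezel [[787.9 142.6   6. ]] wheel [[540.  357.9  79. ]]
```

View pics/c2.png

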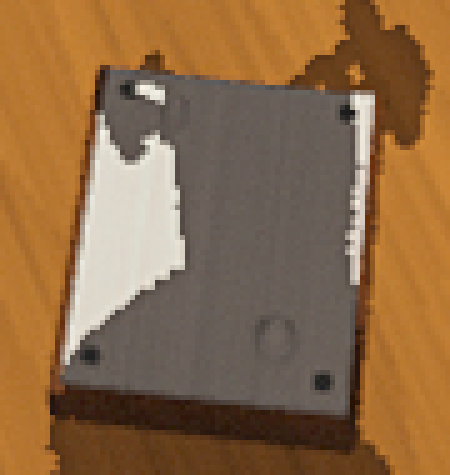

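The wrist view shows the tray's near corners at (112,213) and (402,170), the funnel at (351,126) and the bezel at (482,45). c1 shows the tail dot at (280,263) and the large hole at (265,203). c2 shows the large pin at (275,335) and the small pin at (177,112), so the stand's +x points roughly to world -y. All of this fits the given sizes. I'll move to look at the tail from close up.

Emit:
play_rows --pt "10 -8 4 -0.02 1" --pt "30 -23 12 -0.05 1" --pt "55 -42 21 -0.09 1" --pt "80 -61 31 -0.13 1" --pt "105 -80 40 -0.16 1" --pt "122 -93 47 -0.19 1" --pt "130 -99 50 -0.2 1" --pt "130 -99 50 -0.2 1" --pt "130 -99 50 -0.2 1" --pt "130 -99 50 -0.2 1"

```text
t: 1.15
eef_pos: [552.6, 128.0, 181.9]
orientation: [179.9, 0.1, 101.3]
contact_force: [0.3, 0.5, 0.5]
grip_width: 85.5
gripper_force: 0.0
```

Run:
```python
from h import *
np.set_printoptions(suppress=True,precision=2)
s=telemetry.sense();print(s['eef_pos'],s['orientation'])
im=cams.grab_frame("wrist")[:,:,::-1].copy();cv2.imwrite("pics/w1.png",im)
c=info("wrist")
# predicted outline
pl=body([(65,-50,20),(65,-18,20),(135,-18,20),(135,18,20),(65,18,20),(65,50,20),(48,25,20)],529,328.7,-78.4)
print(proj(c,pl))
sd=info("side");g=lambda L:np.array(L)/5.+[290,315]-.4
print("stand corners",back(sd,g([(103,67),(375,92),(350,412),(62,385)]),30))
print("pins big,small",back(sd,g([(275,335),(177,112)]),50))
```

```text
[552.59 128.05 181.89] [179.9    0.05 101.27]
[[273.08  32.11]
 [317.99  31.62]
 [318.76 132.23]
 [366.   131.97]
 [368.51  31.45]
 [413.19  31.63]
 [379.06   5.25]]
stand corners [[ 516.12 -149.39   30.  ]
 [ 616.67 -200.1    30.  ]
 [ 550.45 -326.51   30.  ]
 [ 451.62 -277.16   30.  ]]
pins big,small [[ 531.34 -295.56   50.  ]
 [ 532.2  -191.17   50.  ]]
```

View pics/w1.png

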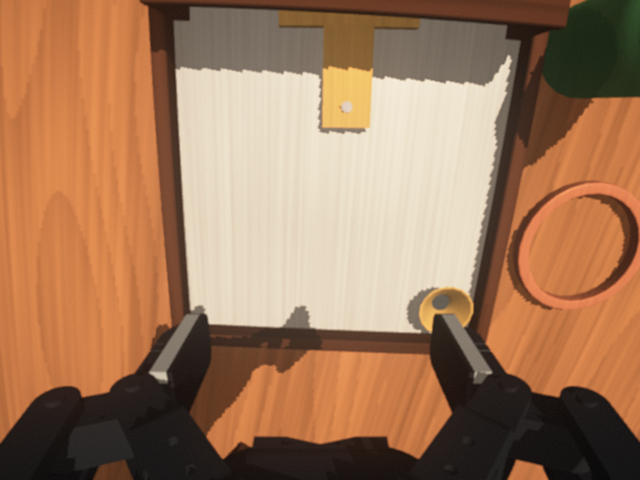

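The tail tip corners are at (321,129) and (369,129), with the body's front edge on row 26 between columns 279 and 419. Predicted were (319,132), (366,132) and row 32, so the pose is good to a few mm. I'll refine it.

```bash
cat >> h.py <<'E'
from scipy.optimize import least_squares
def fit(c,pts,uv,x0):
    r=least_squares(lambda p:(proj(c,body(pts,*p))-uv).ravel(),x0);return r.x,np.abs(r.fun).max()
def tool(p):
    "world delta of TCP->p in tool axes (tool down)"
    s=telemetry.sense();from scipy.spatial.transform import Rotation as R
    return R.from_euler('xyz',s['orientation'],degrees=True).as_matrix().T@(np.array(p)-s['eef_pos'])
E
python3 - <<'E'
from h import *
np.set_printoptions(suppress=True,precision=2)
c=info("wrist")
p,e=fit(c,[(135,-18,20),(135,18,20),(65,-50,20),(65,50,20),(65,-18,20),(65,18,20)],[(321,129),(370,128.5),(279,26),(419,27.5),(323.5,26.5),(374,27)],(529,329,-78))
print(p,e)
t=body([(112,0,20)],*p);print(t,tool(t[0]))
tr,e=fit(c,[(128,-198,12),(-128,-198,12)],[(478,332),(190,325)],(558,220,8));print("tray floor corners fit",tr,e)
print(body([(0,50,71)],*tr))
E
```

```text
[533.25 332.64 -79.35] 1.3105062714863607
[[553.95 222.57  20.  ]] [ 92.4   19.62 161.81]
tray floor corners fit [554.18 218.79   9.54] 6.74068509742267
[[545.89 268.1   71.  ]]
```

Emit:
play_rows --pt "15 3 5 0 0.2" --pt "40 8 20 0.01 0.2" --pt "65 14 45 0.01 0.2" --pt "85 18 75 0.01 0.2" --pt "92 19.5 105 0.01 0.2" --pt "92 19.5 125 0.01 0.2" --pt "92 19.5 138 0.01 0.2" --pt "92 19.5 142 0.01 0.2" --pt "92 19.5 142 0.01 0.2" --pt "92 19.5 142 0.01 0.2"

```text
t: 2.2
eef_pos: [553.1, 224.2, 40.5]
orientation: [179.9, -0.0, 100.8]
contact_force: [0.6, -0.0, -0.6]
grip_width: 51.5
gripper_force: 0.0
```

Run:
```python
from h import *
s=telemetry.sense();print(s['eef_pos'],s['orientation'],s['grip_width'])
cv2.imwrite("pics/w2.png",cams.grab_frame("wrist")[:,:,::-1])
```

```text
[553.06388744 224.21637209  40.45168256] [ 1.79867116e+02 -2.75867466e-02  1.00841411e+02] 51.50552866653636
```

View pics/w2.png

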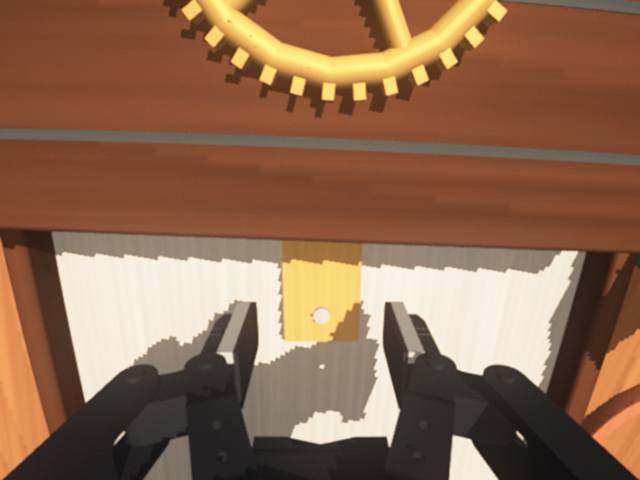

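The tail spans columns 283–360 and sits centred between the fingers (257 and 384); the tail tip is on row 342. I'll descend and close.

Emit:
play_rows --pt "0 0 5 0 0.2" --pt "0 0 12 0 0.2" --pt "0 0 19 0 0.2" --pt "0 0 25 0 0.2" --pt "0 0 28.5 0 0.2" --pt "0 0 28.5 0 0.2" --pt "0 0 28.5 0 -0.3" --pt "0 0 28.5 0 -0.3" --pt "0 0 28.5 0 -0.3" --pt "0 0 28.5 0 -0.3" --grip_force 50

```text
t: 3.25
eef_pos: [552.8, 224.3, 11.5]
orientation: [179.9, -0.0, 100.9]
contact_force: [0.9, -0.0, 2.0]
grip_width: 34.7
gripper_force: 52.8
```

Emit:
play_rows --pt "-3 0 0 0 -0.3" --pt "-10 0 0 0 -0.3" --pt "-20 0 0 0 -0.3" --pt "-31 0 0 0 -0.3" --pt "-42 0 0 0 -0.3" --pt "-53 0 0 0 -0.3" --pt "-63 0 0 0 -0.3" --pt "-71 0 0 0 -0.3" --pt "-75 0 0 0 -0.3" --pt "-75 0 0 0 -0.3"

```text
t: 4.25
eef_pos: [565.9, 152.7, 11.5]
orientation: [179.9, -0.2, 101.0]
contact_force: [-1.1, 4.1, 5.1]
grip_width: 34.1
gripper_force: 53.0
```

Emit:
play_rows --pt "-3 0 0 0 -0.3" --pt "-11 0 0 0 -0.3" --pt "-22 0 0 0 -0.3" --pt "-35 0 0 0 -0.3" --pt "-48 0 0 0 -0.3" --pt "-60 0 0 0 -0.3" --pt "-71 0 0 0 -0.3" --pt "-80 0 0 0 -0.3" --pt "-85 0 0 0 -0.3" --pt "-85 0 0 0 -0.3"

```text
t: 5.25
eef_pos: [582.3, 68.7, 11.5]
orientation: [179.9, -0.1, 101.0]
contact_force: [-1.0, 4.6, 4.6]
grip_width: 34.2
gripper_force: 53.2
```

Emit:
play_rows --pt "0 0 0 0 0.2" --pt "0 0 0 0 0.2" --pt "0 0 0 0 0.2" --pt "0 0 -10 0 0.2" --pt "0 0 -30 0 0.2" --pt "5 0 -60 0 0.6" --pt "20 0 -95 0 1" --pt "40 0 -130 0 1" --pt "55 0 -155 0 1" --pt "60 0 -165 0 1"

```text
t: 6.25
eef_pos: [572.3, 128.6, 179.9]
orientation: [179.6, -0.1, 101.1]
contact_force: [0.8, -0.1, -0.4]
grip_width: 85.1
gripper_force: 0.0
```

Emit:
play_rows --pt "0 0 0 0 1" --pt "0 0 0 0 1" --pt "0 0 0 0 1" --pt "0 0 0 0 1" --pt "0 0 0 0 1" --pt "0 0 0 0 1" --pt "0 0 0 0 1" --pt "0 0 0 0 1" --pt "0 0 0 0 1" --pt "0 0 0 0 1"

```text
t: 7.25
eef_pos: [570.8, 125.9, 175.9]
orientation: [180.0, -0.0, 100.9]
contact_force: [0.2, 0.8, 0.6]
grip_width: 85.4
gripper_force: 0.0
```

Run:
```python
from h import *
s=telemetry.sense();print(s['eef_pos'],s['orientation'],s['grip_width'])
c=info("wrist");cv2.imwrite("pics/w3.png",cams.grab_frame("wrist")[:,:,::-1])
np.savez("w3.npz",K=c[0],D=c[1],T=c[2],e=s['eef_pos'],o=s['orientation'])
```

```text
[570.77521379 125.91591275 175.86555755] [ 1.79989853e+02 -1.83615578e-03  1.00891544e+02] 85.42971487217477
```

View pics/w3.png

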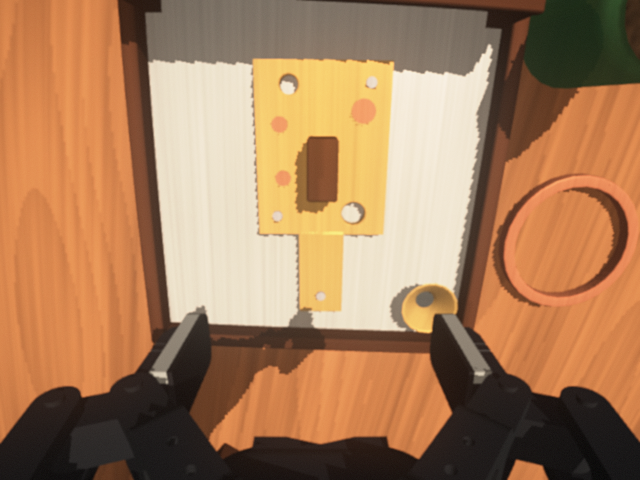

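The plate lies fully out on the open floor, with the block at (322,168), the large hole at (353,213), the small hole at (288,84) and the tail tip on row 309. Now I'll fit its pose.

Run:
```python
from h import *
np.set_printoptions(suppress=True,precision=2)
z=np.load("w3.npz");c=(z['K'],z['D'],z['T'])
im=cv2.imread("pics/w3.png");g=cv2.cvtColor(im,cv2.COLOR_BGR2GRAY)
uv=np.array([(253,60),(393,63),(383,235),(259,234),(299,309),(341,310)],np.float32)
hsv=cv2.cvtColor(im,cv2.COLOR_BGR2HSV);m=((hsv[...,0]>15)&(hsv[...,0]<32)&(hsv[...,1]>110)).astype(np.uint8)*255
sub=cv2.cornerSubPix(m,uv.reshape(-1,1,2).copy(),(5,5),(-1,-1),(3,50,.01)).reshape(-1,2);print(sub)
def hole(u,v,r=16):
    a=(m[v-r:v+r+1,u-r:u+r+1]==0).astype(np.uint8);n,l,st,ce=cv2.connectedComponentsWithStats(a);k=l[r,r];return ce[k]+[u-r,v-r],st[k][:5]
hb=hole(353,213);hs=hole(288,84);print(hb,hs)
P=[(-65,-50,20),(-65,50,20),(65,50,20),(65,-50,20),(135,-18,20),(135,18,20)]
for q,U in((P,sub),(P+[(48,25,20),(-48,-25,20)],np.vstack([sub,hb[0],hs[0]]))):
    p,e=fit(c,q,U,(562,173,-79));print(p,e)
print((proj(c,body(P+[(48,25,20),(-48,-25,20)],*p))-U))
print("handle",body([(15,0,50)],*p),tool(body([(15,0,50)],*p)[0]), tool(body([(10,0,50)],*p)[0]))
b=body([(x,y,50) for x in(-12,32) for y in(-11,11)],*p);print(proj(c,b))
```

```text
[[251.72  59.35]
 [393.44  60.56]
 [382.28 233.12]
 [258.56 233.44]
 [299.08 309.16]
 [340.18 310.18]]
(array([352.38, 212.33]), array([  4,   5,  24,  21, 375], dtype=int32)) (array([288.27,  84.09]), array([  8,   6,  18,  21, 295], dtype=int32))
[561.61 177.41 -79.73] 0.9295785421035703
[561.69 177.52 -79.75] 0.8870065677821515
[[ 0.56 -0.84]
 [-0.63 -0.46]
 [ 0.1   0.75]
 [ 0.32 -0.72]
 [-0.01  0.83]
 [ 0.38  0.17]
 [-0.04  0.89]
 [-0.57 -0.16]]
handle [[564.36 162.76  50.  ]] [ 37.41   0.67 125.86] [ 42.41   0.73 125.86]
[[305.68 137.93]
 [338.29 138.27]
 [305.74 201.65]
 [336.79 201.95]]
```

Emit:
play_rows --pt "4 0 5 0 0.1" --pt "12 0.3 18 0.01 0.1" --pt "22 0.5 38 0.01 0.1" --pt "32 0.7 60 0.01 0.1" --pt "37.5 0.7 82 0.01 0.1" --pt "37.5 0.7 98 0.01 0.1" --pt "37.5 0.7 106 0.01 0.1" --pt "37.5 0.7 108 0.01 0.1" --pt "37.5 0.7 108 0.01 0.1" --pt "37.5 0.7 108 0.01 0.1"

```text
t: 8.3
eef_pos: [565.4, 162.6, 68.8]
orientation: [179.9, -0.0, 100.3]
contact_force: [-0.3, 0.5, 0.0]
grip_width: 46.7
gripper_force: 0.0
```

Run:
```python
from h import *
np.set_printoptions(suppress=True,precision=2)
s=telemetry.sense();print(s['eef_pos'],s['orientation'],s['grip_width'])
print(tool(body([(15,0,50)],561.69,177.52,-79.75)[0]))
```

```text
[565.44 162.65  68.83] [179.88  -0.01 100.27] 46.67887830362487
[ 0.3  -1.08 18.83]
```

Emit:
play_rows --pt "0 -0.5 6 0 0.1" --pt "0 -0.5 16 0 0.1" --pt "0 -0.5 27 0 0.1" --pt "0 -0.5 37 0 0.1" --pt "0 -0.5 43.5 0 0.1" --pt "0 -0.5 43.5 0 0.1" --pt "0 -0.5 43.5 0 -0.7" --pt "0 -0.5 43.5 0 -0.7" --pt "0 -0.5 43.5 0 -0.7" --pt "0 -0.5 43.5 0 -0.7" --grip_force 60

```text
t: 9.3
eef_pos: [564.5, 163.0, 24.8]
orientation: [179.9, -0.0, 100.3]
contact_force: [0.7, 0.9, -0.1]
grip_width: 21.1
gripper_force: 59.7
```

Emit:
play_rows --pt "0 0 -2 0 -0.7" --pt "0 0 -6 0 -0.7" --pt "0 0 -14 0 -0.7" --pt "0 0 -26 0 -0.7" --pt "0 0 -42 0 -0.7" --pt "0 0 -60 0 -0.7" --pt "0 0 -78 0 -0.7" --pt "0 0 -92 0 -0.7" --pt "0 0 -100 0 -0.7" --pt "0 0 -100 0 -0.7"

```text
t: 10.3
eef_pos: [565.1, 163.2, 126.3]
orientation: [179.8, -0.0, 100.3]
contact_force: [-0.1, 0.1, -7.1]
grip_width: 20.7
gripper_force: 59.2
```

Emit:
play_rows --pt "-4 1 -4 0 -0.7" --pt "-14 4 -12 0 -0.7" --pt "-30 9 -24 0 -0.7" --pt "-50 15 -38 0 -0.7" --pt "-72 22 -54 0 -0.7" --pt "-94 28 -70 0 -0.7" --pt "-116 35 -84 0 -0.7" --pt "-138 42 -95 0 -0.7" --pt "-160 48 -102 0 -0.7" --pt "-182 55 -105 0 -0.7"

```text
t: 11.3
eef_pos: [651.0, -9.0, 229.9]
orientation: [180.0, 0.0, 100.2]
contact_force: [-0.1, -0.2, -8.1]
grip_width: 20.8
gripper_force: 59.1
```

Emit:
play_rows --pt "-20 6 0 0 -0.7" --pt "-40 12 0 0 -0.7" --pt "-60 18 0 0 -0.7" --pt "-80 24 0 0 -0.7" --pt "-98 29 0 0 -0.7" --pt "-113 34 0 0 -0.7" --pt "-124 37 0 0 -0.7" --pt "-131 39 0 0 -0.7" --pt "-133 40 0 0 -0.7" --pt "-133 40 0 0 -0.7"

```text
t: 12.3
eef_pos: [713.7, -129.6, 229.2]
orientation: [-180.0, -0.0, 100.3]
contact_force: [0.0, 0.3, -6.3]
grip_width: 20.9
gripper_force: 59.1
```

Run:
```python
from h import *
s=telemetry.sense();print(s['eef_pos'],s['orientation'],s['grip_width'],s['contact_force'])
c=info("wrist");cv2.imwrite("pics/w4.png",cams.grab_frame("wrist")[:,:,::-1])
np.savez("w4.npz",K=c[0],D=c[1],T=c[2],e=s['eef_pos'],o=s['orientation'])
st=body([(-48,-25,30),(48,25,30),(0,0,30)],532,-241,-118);print(proj(c,st))
```

```text
[ 713.73251842 -129.5507426   229.17382181] [-1.79990003e+02 -4.76687176e-02  1.00345584e+02] 20.93422720643587 [ 0.01174067  0.30717466 -6.29862619]
[[119.22656556 231.17828148]
 [117.48091891 329.90077973]
 [118.12952977 282.88305532]]
```

View pics/w4.png

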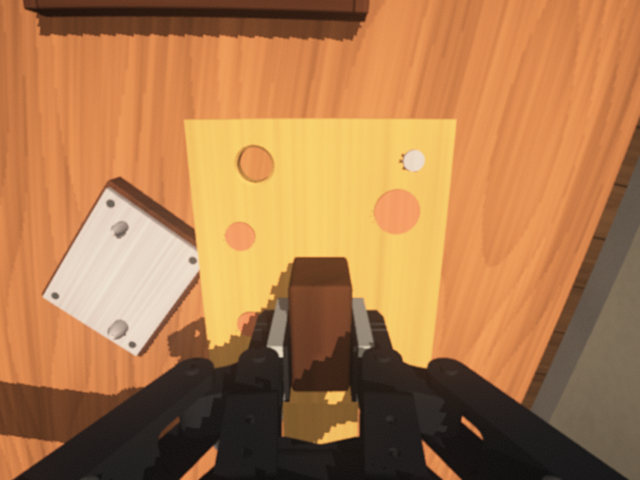

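The held plate's rear corners are at (185,120) and (456,119), with the small hole at (256,163). The stand's steel top is at about (120,270), with the small pin at (120,229) and the large pin at (118,329), close to the predicted (119,231) and (117,330). Next I'll fit both precisely.

Run:
```python
from h import *
np.set_printoptions(suppress=True,precision=2)
im=cv2.imread("pics/w4.png");hsv=cv2.cvtColor(im,cv2.COLOR_BGR2HSV)
m=(hsv[...,1]<60)&(hsv[...,2]>120);m[:,210:]=0;m=m.astype(np.uint8)
n,l,st,ce=cv2.connectedComponentsWithStats(m);k=1+np.argmax(st[1:,4]);print(st[k],ce[k])
top=(l==k).astype(np.uint8)
cs,_=cv2.findContours(top,cv2.RETR_EXTERNAL,cv2.CHAIN_APPROX_NONE);h=cv2.convexHull(max(cs,key=cv2.contourArea))
print("quad",cv2.approxPolyDP(h,6,True).reshape(-1,2).tolist())
f=cv2.fillConvexPoly(np.zeros_like(top),h,1);d=((f==1)&(top==0)).astype(np.uint8)
n,l,st,ce=cv2.connectedComponentsWithStats(d)
for i in range(1,n):
    if st[i,4]>12:print("dark",st[i],ce[i])
for r in(slice(214,246),slice(314,346)):
    for row in hsv[r,104:138,2][::2]: print(' '.join('%3d'%v for v in row[::2]))
    print()
```

```text
[   44   188   155   167 14303] [122.66 272.71]
quad [[109, 188], [197, 257], [197, 271], [136, 354], [44, 297]]
dark [108 201   6   5  25] [110.24 203.04]
dark [116 231   9   5  19] [120.32 233.26]
dark [190 257   6   7  31] [192.48 260.1 ]
dark [ 53 293   5   5  19] [ 54.95 295.37]
dark [130 343   5   4  17] [131.88 344.41]
231 229 229 229 230 232 232 234 235 232 229 229 229 232 233 233 233
230 229 229 230 231 233 232 235 232 231 230 229 231 232 234 233 232
228 229 230 229 232 232 234 235 231 230 229 231 231 234 234 232 233
229 230 229 232 233 233 235 231 220 214 224 232 233 233 233 232 232
230 230 230 232 233 233 224 186 172 173 178 204 233 234 233 233 230
230 230 232 233 232 211 188 183 182 173 162 159 218 234 233 231 230
230 231 233 231 188 187 192 187 176 166 156 143 187 233 232 231 231
230 232 232 225 187 200 193 183 169 158 142 128 192 234 231 229 230
232 233 234 224 217 202 187 173 157 141 121 146 223 232 230 230 232
233 233 235 232 232 195 160 146 129 112 114 203 234 230 231 232 232
233 235 234 231 229 179 119 108 108 121 161 220 232 230 231 232 233
234 234 233 231 228 219 
[... 704 characters left out ...]
 230 237 233 232 235
232 232 228 197 184 193 194 190 185 180 174 156 205 234 232 234 236
232 232 192 177 195 204 201 193 188 180 168 142 197 233 233 236 235
231 226 171 193 208 209 206 200 191 176 149 142 218 233 234 236 234
230 225 175 208 218 217 212 200 182 160 129 193 233 234 236 234 234
230 230 204 225 212 220 207 186 162 135 123 219 234 235 234 234 235
226 229 226 231 228 215 177 150 131 170 216 231 234 234 233 234 235
223 220 225 232 231 194 154 156 197 231 231 235 236 234 235 234 233
224 216 208 218 228 225 230 232 234 232 233 236 235 230 229 235 233
221 218 207 206 212 227 233 234 230 232 235 235 221 139 130 180 232
223 219 208 207 208 211 223 229 231 234 235 233 189 108 106 112 203
```

```bash
cat > fitw.py <<'E'
from h import *
np.set_printoptions(suppress=True,precision=2)
z=np.load("w4.npz");c=(z['K'],z['D'],z['T']);im=cv2.imread("pics/w4.png");hsv=cv2.cvtColor(im,cv2.COLOR_BGR2HSV)
e=z['e'];print(e,z['o'])
# --- pins
th=np.linspace(0,2*np.pi,40)
def pin(cx,cy,r,rt):
    return np.vstack([np.c_[cx+q*np.cos(th),cy+q*np.sin(th),0*th+h] for q,h in((r,30),(r,42),(rt,50))])
B=pin(48,25,8,3.2);S=pin(-48,-25,5.5,2.2)
V=hsv[...,2]
def mask(r0,r1,c0,c1):
    m=np.zeros_like(V);m[r0:r1,c0:c1]=(V[r0:r1,c0:c1]<218)
    n,l,st,ce=cv2.connectedComponentsWithStats(m);k=1+np.argmax(st[1:,4]);m=(l==k).astype(np.uint8)
    cs,_=cv2.findContours(m,0,cv2.CHAIN_APPROX_NONE);return cv2.convexHull(max(cs,key=cv2.contourArea)).reshape(-1,2)
U=[mask(216,246,104,138),mask(316,340,105,132)]
ang=np.radians(np.arange(0,360,15));N=np.c_[np.cos(ang),np.sin(ang)]
sup=lambda P:(P@N.T).max(0)
def res(p,full=False):
    r=[sup(proj(c,body(P,*p)))-sup(u)-0.3 for P,u in((S,U[0]),(B,U[1]))]
    return np.r_[r[0],r[1]]
r=least_squares(res,(532,-241,-118),loss='soft_l1');print("stand from pins",r.x,np.sqrt((res(r.x)**2).mean()))
q,er=fit(c,[(-75,-60,30),(75,-60,30),(75,60,30),(-75,60,30)],np.array([(109,188),(44,297),(136,354.5),(203,257)]),r.x);print("corners",q,er)
print("pred corners",proj(c,body([(-75,-60,30),(75,-60,30),(75,60,30),(-75,60,30)],*r.x)))
# --- plate edges
m=((hsv[...,0]>17)&(hsv[...,0]<33)&(hsv[...,1]>100)).astype(np.uint8)
L=[(int(np.where(m[v,170:260])[0].min())+170-.5,v) for v in range(130,300,5)]
R=[(int(np.where(m[v,380:480])[0].max())+380+.5,v) for v in range(130,350,5)]
T=[(u,int(np.where(m[90:150,u])[0].min())+90-.5) for u in range(200,440,8)]
L,R,T=map(lambda a:np.array(a,float),(L,R,T))
def pr(p):
    x,y,yaw,zt=p;out=[]
    for A,b0,b1 in((L,(-65,-50,zt),(40,-50,zt)),(R,(-65,50,zt),(40,50,zt)),(T,(-65,-50,zt),(-65,50,zt))):
        w=proj(c,body([b0,b1],x,y,yaw));d=w[1]-w[0];nn=np.array([-d[1],d[0]])/np.hypot(*d);out.append((A-w[0])@nn)
    return np.concatenate(out)
g=least_squares(pr,(e[0],e[1],-79.7,e[2]-5),loss='soft_l1');print("plate x y yaw ztop",g.x,"rms",np.sqrt((pr(g.x)**2).mean()),"ztop-TCPz",g.x[3]-e[2])
gf=least_squares(lambda p:pr([*p,e[2]-4.8]),g.x[:3],loss='soft_l1');print("fixed z",gf.x,np.sqrt((pr([*gf.x,e[2]-4.8])**2).mean()))
for P in(g.x,[*gf.x,e[2]-4.8]):
    h=proj(c,body([(-48,-25,P[3])],*P[:3]));o=body([(0,0,0)],*P[:3])[0];a=np.radians(z['o'][2]);d=o[:2]-e[:2]
    print("small hole at",h,"origin in tool x,y",d@[np.cos(a),np.sin(a)],d@[np.sin(a),-np.cos(a)],"yaw rel",P[2]-z['o'][2])
# small hole rim: yellow boundary
w=m[140:186,232:280];n,l,st,ce=cv2.connectedComponentsWithStats((w==0).astype(np.uint8));k=1+np.argmax(st[1:,4]);print("hole blob",ce[k]+[232,140],st[k][:2]+[232,140],st[k][2:])
E
python3 fitw.py
```

```text
[ 713.73 -129.55  229.17] [-179.99   -0.05  100.35]
stand from pins [ 535.49 -235.21 -118.14] 1.0052688485205106
corners [ 535.22 -236.41 -117.86] 10.913923484317138
pred corners [[104.38 180.37]
 [ 36.04 296.97]
 [137.56 361.06]
 [214.47 257.86]]
plate x y yaw ztop [ 710.51 -114.86  -79.67  225.45] rms 0.33936190103778524 ztop-TCPz -3.7283385578556647
fixed z [ 710.63 -114.87  -79.53] 0.8099912413486537
small hole at [[253.5 164.9]] origin in tool x,y 15.028240755706483 -0.531717571828161 yaw rel -180.01213146597382
small hole at [[253.97 164.75]] origin in tool x,y 14.99970659965754 -0.41810267599155915 yaw rel -179.87829665784176
hole blob [254.46 163.2 ] [236 144] [  38   39 1136]
```

Emit:
play_rows --pt "0 -4 0 0.02 -0.7" --pt "1 -14 0 0.07 -0.7" --pt "2 -30 0 0.14 -0.7" --pt "4 -50 0 0.23 -0.7" --pt "6 -72 0 0.33 -0.7" --pt "7 -94 0 0.43 -0.7" --pt "8 -116 0 0.53 -0.7" --pt "9 -136 0 0.61 -0.7" --pt "10 -150 0 0.66 -0.7" --pt "11 -156 0 0.668 -0.7"

```text
t: 13.35
eef_pos: [556.3, -147.1, 229.7]
orientation: [-180.0, 0.0, 62.0]
contact_force: [0.0, -0.1, -7.6]
grip_width: 20.6
gripper_force: 59.4
```

Run:
```python
from h import *
np.set_printoptions(suppress=True,precision=2)
s=telemetry.sense();print(s['eef_pos'],s['orientation'],s['contact_force']);print(tool((403,-165,130)))
```

```text
[ 556.28 -147.15  229.66] [-179.96    0.01   61.98] [ 0.04 -0.06 -7.56]
[ -87.75 -126.86   99.77]
```

Emit:
play_rows --pt "-3 -4 2 0 -0.7" --pt "-10 -15 7 0 -0.7" --pt "-21 -31 16 0 -0.7" --pt "-34 -50 30 0 -0.7" --pt "-48 -70 46 0 -0.7" --pt "-61 -89 62 0 -0.7" --pt "-73 -106 78 0 -0.7" --pt "-82 -119 91 0 -0.7" --pt "-88 -127 99 0 -0.7" --pt "-88 -127 99 0 -0.7"

```text
t: 14.35
eef_pos: [402.8, -165.3, 129.2]
orientation: [-179.8, 0.0, 62.0]
contact_force: [0.2, 0.9, -6.4]
grip_width: 20.7
gripper_force: 59.4
```

Run:
```python
from h import *
np.set_printoptions(suppress=True,precision=2)
import time
s=telemetry.sense();print(s['eef_pos'],s['orientation'],s['contact_force'],s['t'])
c=info("wrist");im=cams.grab_frame("wrist")[:,:,::-1].copy();cv2.imwrite("pics/w5.png",im)
np.savez("w5.npz",K=c[0],D=c[1],T=c[2],e=s['eef_pos'],o=s['orientation'])
st=(535.4,-235.6,-118)
print("pins foot/top",proj(c,body([(-48,-25,30),(-48,-25,50),(48,25,30),(48,25,50)],*st)))
cv2.imwrite("pics/side5.png",cams.grab_frame("side")[:,:,::-1])
```

```text
[ 402.82 -165.26  129.23] [-179.81    0.04   62.02] [ 0.23  0.91 -6.41] 14.35
pins foot/top [[520.72 168.13]
 [537.27 173.21]
 [566.84 303.91]
 [584.15 318.02]]
```

View pics/w5.png

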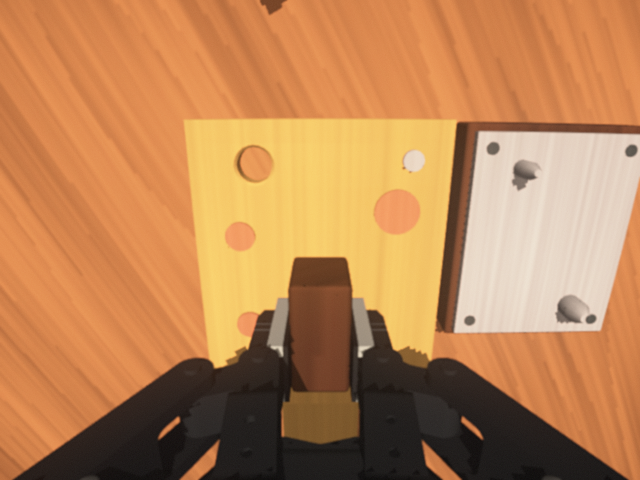

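The plate is held level. The stand's top spans (478,130) to (602,332); the small pin is at (527,170), the large pin at (573,308), and the screws are at (493,148), (631,150), (470,320) and (591,319). I'll refine with the pins and screws together.

```bash
cat > fit5.py <<'E'
from h import *
np.set_printoptions(suppress=True,precision=2)
z=np.load("w5.npz");c=(z['K'],z['D'],z['T']);im=cv2.imread("pics/w5.png");V=cv2.cvtColor(im,cv2.COLOR_BGR2HSV)[...,2]
e=z['e']
scr=[]
for u,v in((493,148),(631,150),(470,320),(591,319)):
    r=8;w=V[v-r:v+r+1,u-r:u+r+1];n,l,st,ce=cv2.connectedComponentsWithStats((w<115).astype(np.uint8))
    k=1+np.argmin([np.hypot(*(ce[i]-r))+ (st[i,4]<15)*99 for i in range(1,n)]);scr.append(ce[k]+[u-r,v-r]);print(scr[-1],st[k])
scr=np.array(scr)
f=lambda p:(proj(c,body([(-p[3],-p[4],30),(-p[3],p[4],30),(p[3],-p[4],30),(p[3],p[4],30)],*p[:3]))-scr).ravel()
r=least_squares(f,(535,-236,-118,65,50),loss='soft_l1');print("screws",r.x,f(r.x))
th=np.linspace(0,2*np.pi,40)
pin=lambda cx,cy,r,rt:np.vstack([np.c_[cx+q*np.cos(th),cy+q*np.sin(th),0*th+h] for q,h in((r,30),(r,42),(rt,50))])
B=pin(48,25,8,3.2);S=pin(-48,-25,5.5,2.2)
ang=np.arange(0,360,15);N=np.c_[np.cos(np.radians(ang)),np.sin(np.radians(ang))]
def mask(r0,r1,c0,c1):
    m=np.zeros_like(V);m[r0:r1,c0:c1]=(V[r0:r1,c0:c1]<205)
    n,l,st,ce=cv2.connectedComponentsWithStats(m);k=1+np.argmax(st[1:,4]);y,x=np.where(l==k);print("blob",st[k],ce[k]);return np.c_[x,y]
U=[mask(154,186,506,548),mask(288,328,550,598)]
# image dir angles (y down): shadow of small pin lies down(-left): skip 45..180 ; big: screw down-right skip 0..75
K=[~((ang>=45)&(ang<=165)),~((ang<=75)|(ang>=345))]
sup=lambda P:(P@N.T).max(0)
def res(p): return np.concatenate([(sup(proj(c,body(P,*p)))-sup(u)-.3)[k] for P,u,k in((S,U[0],K[0]),(B,U[1],K[1]))])
g=least_squares(res,r.x[:3],loss='soft_l1');print("pins",g.x);print(res(g.x))
for v in range(158,186,2):print(v,' '.join('%3d'%q for q in V[v,508:548:2]))
for v in range(292,326,2):print(v,' '.join('%3d'%q for q in V[v,552:598:2]))
E
python3 fit5.py
```

```text
[492.77 148.27] [ 3  4 10 10 78]
[630.92 150.39] [ 3  4 11 10 84]
[469.3  319.95] [ 4  5  8  7 43]
[590.6  318.85] [ 4  4  8  8 48]
screws [ 535.9  -235.97 -118.     60.23   45.23] [-0.01 -0.1   0.05  0.11  0.02  0.2  -0.06 -0.22]
blob [512 160  28  26 533] [523.68 172.19]
blob [555 295  34  29 671] [569.41 309.43]
pins [ 534.76 -235.59 -118.48]
[ 1.37  2.28  1.3  -0.15  0.2   0.08  0.19 -0.11 -0.19  0.22 -0.57 -0.68
 -0.57 -0.68 -0.06 -0.28 -3.02 -5.9  -7.07 -4.67 -1.5   0.24  1.53  1.37
  1.25  0.31  0.13  0.2  -0.77 -1.24 -1.16 -1.9 ]
158 231 234 232 229 229 228 227 228 229 232 232 232 231 230 227 228 228 230 229 232
160 232 233 231 230 230 208 189 179 191 204 221 230 230 230 227 227 228 229 229 232
162 232 233 231 228 194 156 157 166 173 176 183 192 202 208 218 229 229 229 229 233
164 232 234 231 198 134 138 151 158 166 174 183 187 189 189 186 214 231 230 230 232
166 232 234 228 149 117 129 137 149 159 170 177 186 192 197 194 192 224 230 231 234
168 234 234 217 117 104 117 121 135 149 158 168 178 187 198 203 199 208 229 231 234
170 233 234 216 112  94 103 114 124 135 141 149 160 
[... 1551 characters left out ...]
 214 214 201 230 231 230 229
312 230 226 170 118  96  82  93 117 132 144 154 168 183 196 205 215 221 223 209 229 231 231 230
314 229 226 147 118 117 100  87 103 117 133 145 158 172 188 200 215 226 231 209 177 166 200 232
316 230 233 173 116 120 119 103  89 100 113 124 142 157 172 195 227 233 201 131 106  94 112 204
318 230 232 189 116 121 125 120 105  89  92 105 118 133 153 195 234 228 136  96 100  96  95 181
320 230 232 216 125 127 123 129 121 105  94  95  96 107 124 182 235 224 120  98  96  92 109 204
322 230 231 220 209 178 165 203 169 177 195 196 159 137 143 159 207 229 173 107 101 123 187 233
324 230 229 227 230 232 231 233 228 231 235 234 227 227 233 232 229 231 227 212 212 220 233 232
```

```bash
cat > chk.py <<'E'
exec(open("fit5.py").read().split("# image dir")[0])
for nm,p in(("screws",r.x[:3]),):
  for P,n in((S,"small"),(B,"big")):
    q=proj(c,body(P,*p));print(n,"foot L,T,R,B",q[:40].min(0),q[:40].max(0),"mid",q[40:80].min(0),q[40:80].max(0),"tip",q[80:].min(0),q[80:].max(0))
# plate in tool frame from this picture
hsv=cv2.cvtColor(im,cv2.COLOR_BGR2HSV)
E
python3 chk.py | grep foot
```

```text
small foot L,T,R,B [513.05 159.51] [530.21 176.98] mid [522.31 162.05] [540.27 180.33] tip [534.56 169.6 ] [541.96 177.14]
big foot L,T,R,B [556.72 293.94] [578.56 313.9 ] mid [566.43 301.85] [589.12 322.46] tip [580.34 313.89] [589.66 322.32]
```

Run:
```python
from h import *
from scipy.spatial.transform import Rotation as R
np.set_printoptions(suppress=True,precision=3)
for n in("w3","w4","w5"):
    z=np.load(n+".npz");Q=R.from_euler('xyz',z['o'],degrees=True).as_matrix()
    print(n,Q.T@(z['T'][:3,3]-z['e']),R.from_matrix(Q.T@z['T'][:3,:3]).as_euler('xyz',degrees=True))
s=telemetry.sense();print(s['eef_pos'],s['orientation'])
st=np.array([535.9,-235.97,30]);z=np.load("w5.npz");Q=R.from_euler('xyz',z['o'],degrees=True).as_matrix()
print("stand in tool (w5)",Q.T@(st-z['e']))
```

```text
w3 [  82.942   -0.545 -143.426] [161.417   0.052  90.061]
w4 [  82.937   -0.533 -143.408] [161.418   0.051  90.063]
w5 [  82.392   -1.017 -143.43 ] [161.451   0.044  90.063]
[ 406.725 -165.553  131.151] [179.826  -0.055  62.078]
stand in tool (w5) [  0.062 151.021  98.737]
```

Emit:
play_rows --pt "0 0 0 0 -0.7" --pt "0 0 0 0 -0.7" --pt "0 0 0 0 -0.7" --pt "0 0 0 0 -0.7" --pt "0 0 0 0 -0.7" --pt "0 0 0 0 -0.7" --pt "0 0 0 0 -0.7" --pt "0 0 0 0 -0.7" --pt "0 0 0 0 -0.7" --pt "0 0 0 0 -0.7"

```text
t: 15.45
eef_pos: [404.8, -165.5, 130.3]
orientation: [-180.0, -0.0, 62.0]
contact_force: [0.4, 1.1, -6.4]
grip_width: 21.2
gripper_force: 59.5
```

```bash
python3 - <<'E'
from h import *
from scipy.spatial.transform import Rotation as R
np.set_printoptions(suppress=True,precision=3)
for k in range(3):
    s=telemetry.sense();c=info("wrist");im=cams.grab_frame("wrist")[:,:,::-1].copy()
    Q=R.from_euler('xyz',s['orientation'],degrees=True).as_matrix();print(s['t'],s['eef_pos'],s['orientation'],Q.T@(c[2][:3,3]-s['eef_pos']))
cv2.imwrite("pics/w6.png",im);np.savez("w6.npz",K=c[0],D=c[1],T=c[2],e=s['eef_pos'],o=s['orientation'])
E
sed -e 's/w5/w6/g' fit5.py > fit6.py; python3 fit6.py | grep -E "screws|\]" | head -8
sed -e 's/"w4.npz"/"w6.npz"/;s/w4.png/w6.png/' fitw.py > fitw6.py; python3 fitw6.py 2>&1 | tail -6
```

```text
15.45 [ 404.797 -165.469  130.263] [-179.996   -0.001   62.041] [  82.386   -1.004 -143.431]
15.5 [ 404.82  -165.496  130.266] [179.999   0.     62.043] [  82.398   -1.019 -143.434]
15.55 [ 404.8   -165.467  130.245] [-179.998   -0.001   62.042] [  82.388   -0.993 -143.455]
[488.53 148.91] [ 0  5  9  9 68]
[626.2  151.21] [ 0  5  8 10 70]
[465.45 320.11] [ 0  5  8  7 44]
[586.23 318.66] [ 0  4  8  8 47]
screws [ 536.13 -235.94 -118.08   60.32   45.34] [-0.02 -0.09 -0.04  0.08  0.02  0.03  0.04 -0.01]
blob [507 161  28  25 517] [519.01 172.86]
blob [551 295  33  29 669] [564.84 309.39]
pins [ 534.79 -235.53 -118.46]
 [245.22 276.76]]
plate x y yaw ztop [ 410.6  -152.08 -118.01  126.34] rms 0.34208942413225657 ztop-TCPz -3.9060247275711504
fixed z [ 410.68 -152.14 -117.89] 0.7031309746855197
small hole at [[253.27 164.84]] origin in tool x,y 14.54829898545874 -1.1497476700624505 yaw rel -180.04852470453187
small hole at [[253.67 164.71]] origin in tool x,y 14.52504039051034 -1.0512977699697281 yaw rel -179.9362027001854
hole blob [253.35 163.15] [234 144] [  39   39 1151]
```

Emit:
play_rows --pt "-1 6 0 0 -0.7" --pt "-3 22 0 0 -0.7" --pt "-5 45 0 0 -0.7" --pt "-8 72 0 0 -0.7" --pt "-11 99 0 0 -0.7" --pt "-13 123 3 0 -0.7" --pt "-14.5 141 12 0 -0.7" --pt "-15.2 150.2 26 0 -0.7" --pt "-15.2 150.2 40 0 -0.7" --pt "-15.2 150.2 48 0 -0.7"

```text
t: 16.6
eef_pos: [528.8, -248.6, 80.0]
orientation: [-179.8, 0.0, 62.1]
contact_force: [-0.3, -0.0, -6.8]
grip_width: 21.1
gripper_force: 59.6
```

Emit:
play_rows --pt "0 0 2 0 -0.7" --pt "0 0 4 0 -0.7" --pt "0 0 5 0 -0.7" --pt "0 0 6 0 -0.7" --pt "0 0 6 0 -0.7" --pt "0 0 6 0 -0.7" --pt "0 0 6 0 -0.7" --pt "0 0 6 0 -0.7" --pt "0 0 6 0 -0.7" --pt "0 0 6 0 -0.7"

```text
t: 17.6
eef_pos: [530.4, -249.3, 76.3]
orientation: [180.0, -0.0, 62.0]
contact_force: [-0.2, 0.4, -5.6]
grip_width: 20.9
gripper_force: 59.6
```

```bash
python3 - <<'E'
from h import *
np.set_printoptions(suppress=True,precision=2)
s=telemetry.sense();print(s['eef_pos'],s['orientation'],s['contact_force'],s['torque'])
c=info("wrist");im=cams.grab_frame("wrist")[:,:,::-1].copy();cv2.imwrite("pics/w7.png",im)
np.savez("w7.npz",K=c[0],D=c[1],T=c[2],e=s['eef_pos'],o=s['orientation'])
t=body([(-15.0,0,0)],536.13,-235.94,-118.08)
# expected displacement check in tool axes
import math
a=math.radians(62.04);d=s['eef_pos'][:2]-np.array([404.8,-165.48]);print("moved tool x,y",d@[math.cos(a),math.sin(a)],d@[math.sin(a),-math.cos(a)])
print("small pin tip px",proj(c,body([(-48,-25,50)],536.13,-235.94,-118.08)))
hs=cv2.cvtColor(im,cv2.COLOR_BGR2HSV)
for v in range(142,188,3):print(v,' '.join('%3d'%q for q in hs[v,230:282:3,1]))
E
sed -e 's/"w4.npz"/"w7.npz"/;s/w4.png/w7.png/' fitw.py > fitw7.py; python3 fitw7.py 2>&1 | tail -6
```

```text
[ 530.38 -249.33   76.28] [180.    -0.    62.04] [-0.17  0.45 -5.57] [-0.    0.02  0.01]
moved tool x,y -15.184353885702226 150.22988943554788
small pin tip px [[261.8 157.8]]
142 147 143 143 145 147 144 144 143 146 147 143 145 145 142 143 146 145 142
145 145 142 142 140 147 147 161 163 160 162 151 144 144 140 141 145 145 141
148 146 144 142 145 162 146  64  67  96 112 145 161 147 142 142 146 144 143
151 144 144 143 163 150  45  36  71  91  86  87 105 158 146 144 146 145 144
154 147 142 158 166  65  40  39  91  72  56  80  87 100 159 144 146 145 144
157 145 144 161 158  44  41  36  83  71  77  81  81  94 137 151 145 146 143
160 146 150 163 149  58  41  52  77  87  78  80  90 100 110 158 142 146 144
163 146 153 164 148  72  74  78  77 105 104 100 110 104 102 155 146 144 144
166 146 152 163 160  78  80  79  80  81  95  99 100  97  78 147 146 144 144
169 145 147 158 167 110  81  79  79  83  78  81  80  80  77 150 146 144 144
172 147 144 153 163 159  83  80  79  81  83  82  81  79  98 151 148 146 147
175 147 145 146 154 166 147  86  77  83  81  81  81  83 143 146 147 145 146
178 146 143 145 147 154 164 161 134  96  87  95 122 158 146 141 147 145 144
181 147 149 145 142 144 148 156 163 163 162 162 148 145 146 144 147 147 145
184 145 146 144 143 145 144 140 139 142 141 141 144 145 145 142 145 146 145
187 147 145 144 143 142 147 141 145 146 146 146 144 147 145 145 147 147 146
 [285.49 280.19]]
plate x y yaw ztop [ 536.22 -235.96 -118.01   72.52] rms 0.36234711547773324 ztop-TCPz -3.7547252557334048
fixed z [ 536.3  -236.04 -117.88] 0.8048036191383168
small hole at [[253.39 164.91]] origin in tool x,y 14.54766302805342 -1.108145637291375 yaw rel -180.05438594512836
small hole at [[253.85 164.76]] origin in tool x,y 14.519611896573712 -0.9968757251585784 yaw rel -179.92358453337516
hole blob [253.4  163.13] [234 144] [  39   39 1154]
```

Emit:
play_rows --pt "0 0 2 0 -0.7" --pt "0 0 5 0 -0.7" --pt "0 0 8 0 -0.7" --pt "0 0 11 0 -0.7" --pt "0 0 14 0 -0.7" --pt "0 0 16 0 -0.7" --pt "0 0 18 0 -0.7" --pt "0 0 19 0 -0.7" --pt "0 0 20 0 -0.7" --pt "0 0 20 0 -0.7"

```text
t: 18.65
eef_pos: [530.4, -249.3, 56.2]
orientation: [-180.0, -0.0, 62.0]
contact_force: [-0.7, 0.3, -6.8]
grip_width: 20.8
gripper_force: 59.7
```

Run:
```python
from h import *
np.set_printoptions(suppress=True,precision=2)
s=telemetry.sense();print(s['eef_pos'],s['orientation'],s['contact_force'],s['torque'])
```

```text
[ 530.35 -249.31   56.22] [-180.     -0.     62.04] [-0.74  0.27 -6.83] [ 0.02 -0.01  0.03]
```

Emit:
play_rows --pt "0 0 0.5 0 -0.7" --pt "0 0 1 0 -0.7" --pt "0 0 1.5 0 -0.7" --pt "0 0 2 0 -0.7" --pt "0 0 2.5 0 -0.7" --pt "0 0 3 0 -0.7" --pt "0 0 3.5 0 -0.7" --pt "0 0 4 0 -0.7" --pt "0 0 4.5 0 -0.7" --pt "0 0 5 0 -0.7"

```text
t: 19.65
eef_pos: [530.4, -249.3, 51.2]
orientation: [-180.0, -0.0, 62.0]
contact_force: [0.2, 0.7, -6.1]
grip_width: 21.1
gripper_force: 59.7
```

Emit:
play_rows --pt "0 0 1 0 -0.7" --pt "0 0 2 0 -0.7" --pt "0 0 3 0 -0.7" --pt "0 0 4 0 -0.7" --pt "0 0 5 0 -0.7" --pt "0 0 5.8 0 -0.7" --pt "0 0 6.5 0 -0.7" --pt "0 0 7 0 -0.7" --pt "0 0 7.5 0 -0.7" --pt "0 0 7.5 0 -0.7"

```text
t: 20.65
eef_pos: [530.3, -249.3, 43.7]
orientation: [-180.0, 0.0, 62.0]
contact_force: [0.3, -0.3, -6.5]
grip_width: 21.0
gripper_force: 59.7
```

Emit:
play_rows --pt "0 0 0.2 0 -0.7" --pt "0 0 0.4 0 -0.7" --pt "0 0 0.6 0 -0.7" --pt "0 0 0.8 0 -0.7" --pt "0 0 1.0 0 -0.7" --pt "0 0 1.2 0 -0.7" --pt "0 0 1.2 0 -0.7" --pt "0 0 1.2 0 -0.7" --pt "0 0 1.2 0 -0.7" --pt "0 0 1.2 0 -0.7"

```text
t: 21.65
eef_pos: [530.4, -249.3, 42.8]
orientation: [-180.0, -0.0, 62.0]
contact_force: [-2.3, 1.4, -1.1]
grip_width: 21.0
gripper_force: 60.1
```

The plate's weight is now on the stand at the right height (underside at about 30 mm). I'll open and retreat straight up.

Emit:
play_rows --pt "0 0 0.3 0 -0.7" --pt "0 0 0.3 0 -0.4" --pt "0 0 0.3 0 -0.1" --pt "0 0 0 0 0.1" --pt "0 0 0 0 0.1" --pt "0 0 0 0 0.1" --pt "0 0 -5 0 0.1" --pt "0 0 -15 0 0.1" --pt "0 0 -30 0 0.1" --pt "0 0 -50 0 0.1"

```text
t: 22.65
eef_pos: [530.0, -249.2, 93.5]
orientation: [-180.0, 0.0, 62.0]
contact_force: [0.4, -0.6, 0.6]
grip_width: 47.0
gripper_force: 0.0
```

Emit:
play_rows --pt "0 0 -20 0 0.1" --pt "0 0 -45 0 0.1" --pt "0 0 -70 0 0.1" --pt "0 0 -90 0 0.1" --pt "0 0 -105 0 0.1" --pt "0 0 -110 0 0.1" --pt "0 0 -110 0 0.1" --pt "0 0 -110 0 0.1" --pt "0 0 -110 0 0.1" --pt "0 0 -110 0 0.1"

```text
t: 23.65
eef_pos: [529.6, -249.0, 201.3]
orientation: [-179.9, 0.0, 62.0]
contact_force: [0.3, 0.0, -0.7]
grip_width: 47.1
gripper_force: 0.0
```

Run:
```python
from h import *
np.set_printoptions(suppress=True,precision=2)
s=telemetry.sense();print(s['eef_pos'],s['contact_force'],s['grip_width'])
c=info("wrist");im=cams.grab_frame("wrist")[:,:,::-1].copy();cv2.imwrite("pics/w8.png",im)
hsv=cv2.cvtColor(im,cv2.COLOR_BGR2HSV);m=((hsv[...,0]>15)&(hsv[...,0]<33)&(hsv[...,1]>100)).astype(np.uint8)*255
P=[(-65,-50),(-65,50),(65,50),(65,-50),(135,-18),(135,18)]
for zt in(38,58):
    q=proj(c,body([(*a,zt) for a in P],536.13,-235.94,-118.05));print("predicted",zt,q.round(1).tolist())
q=proj(c,body([(*a,38) for a in P],536.13,-235.94,-118.05)).astype(np.float32)
ok=[i for i in range(6) if 8<q[i,0]<632 and 8<q[i,1]<472]
sub=cv2.cornerSubPix(m,q[ok].reshape(-1,1,2).copy(),(6,6),(-1,-1),(3,50,.01)).reshape(-1,2);print(ok,sub)
X=np.array([(*P[i],0) for i in ok],float)
r=least_squares(lambda p:(proj(c,body(X+[0,0,p[3]],*p[:3]))-sub).ravel(),(536,-236,-118,38),loss='soft_l1');print("plate top",r.x,np.abs(r.fun).max())
```

```text
[ 529.61 -249.    201.26] [ 0.35  0.05 -0.66] 47.06104748012716
predicted 38 [[255.2, 113.6], [387.5, 113.7], [379.4, 272.2], [262.9, 272.1], [301.4, 342.3], [340.6, 342.3]]
predicted 58 [[250.6, 113.9], [392.1, 114.0], [382.9, 282.1], [259.4, 281.9], [300.3, 355.3], [341.7, 355.4]]
[0, 1, 2, 3, 4, 5] [[255.47 115.02]
 [387.45 114.55]
 [379.45 273.45]
 [263.77 272.23]
 [303.74 338.91]
 [341.23 343.23]]
plate top [ 536.04 -236.92 -117.86   36.61] 3.4215891454394978
```

The plate's outline matches the seated pose (top at about 38 mm, within about 1 mm in plan), and the gripper is clear. Handing in.

```bash
python3 -c "
from rig import robot;print(robot.sign_off())"
```

```text
the job is handed in; nothing more can be done
None
```

The backplate was drawn out and released on the tray floor, then regripped by its block and seated on both stand pins. The final wrist-camera fit and contact force show it flush, and the arm kept clear of the jar, brush holder, wheel and bezel, though I took no final picture of them; handed in at about 24 s.

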